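# Draw the screwdriver from its leaning holder and hold it upright over the screw

### The arm

A 6-joint arm with a two-finger parallel gripper is mounted at the origin on a cart in front of the work surface, level with it; the furniture and walls round the work are solid. World frame = base frame: x ahead of the robot, y to its left, z up, the work surface at z = 0. Lengths are in mm, angles in rad, forces in N, time in s.
With the tool pointing down it reaches from about 350 to 775 mm from the base axis. Payload 7.3 kg.
Tool frame: the origin (TCP) lies on the front face of the gripper's body, between the roots of the fingers; the fingertips stand 66 mm ahead of it and the grasp point (between the pads) lies 47 mm ahead of it (bot.tip_extent is the distance from the TCP to the fingertips, in mm); z points along the fingers, y is the line along which they close (so a half turn about z gives the same grasp; the last joint's range is limited). The gripper opens to 92 mm and grips with 3 to 60 N. Pads are 19 mm wide; open, the fingers measure 130 mm over their backs; the gripper's body (75 mm by 190 mm) begins 47 mm behind the grasp point.
Start: joints at [1.088, 0.342, 1.524, -0, 1.275, -0.146], TCP at [173.479, 495.524, 292.241] pointing down, gripper open.
Joint ranges: [-2.53, 2.53], [-0.77, 2.02], [0.04, 2.7], [-1, 4.14], [0.28, 2.66], [-3.11, 3.11]. Speed limits (rad/s): [2.57, 2.57, 3.14, 3.14, 3.14, 3.14].

### API

Orientations are given as [roll, pitch, yaw] about the fixed x, y, z axes, in that order (R = Rz(yaw) Ry(pitch) Rx(roll)).
In Python, from plant import readout, viewer, order, bot gives the robot as it stands.
- The arm moves only by the shell command python3 -m creep 'ROWS'. ROWS is text: rows parted by semicolons, each of 7 numbers parted by spaces: the shift along the world's x, y, z in m, then the turn, a rotation vector about the world's x, y, z in rad, then the opening in per cent of the stroke, from 0 (shut) to 100 (fully open). A call has 1 to 8 rows; each row shifts and turns the commanded pose from where the row before left it; what a row does not reach is not made up. A row lasts 1/12 s, in which the tool goes at most 41.7 mm and 7.16 degrees, less where a joint would pass 70% of its speed; a pose out of reach is approached as far as the arm can. A call is refused whole if a number of a shift passes 0.0417 or a number of a turn 0.125, either way. A call with a gripper value outside its range is refused whole. The fingers move at their own pace and stop on an object; the grip force is fixed at half the most. Time passes only in rows, so rows that do not move let the fingers close. It gives the time, the measured TCP pose, the force, the opening and the grip force at its end, in the units of the state.
- readout.get_obs(): the state, without advancing time (a new reading comes with each control period).
- viewer.capture(name): name is "scene" or "top"; returns the picture (384x512x3 uint8, red, green, blue); there is no depth.
- viewer.camera_info(name): a dict with "fx", "fy", "cx", "cy" (pixels), "D" ([k1, k2, p1, p2, k3] as OpenCV has them; the pictures are not rectified), "origin" and "rotation" of the camera in the world. Camera axes: x right, y up, looking along -z (the intrinsics and any distortion apply to the point x, -y, -z); pixel columns grow to the right and rows downward; lengths in mm; the calibration is good to about 2 mm. A picture is of the moment at which its call begins. camera_info takes no time and is no camera call.
- order.close_job(): hands the job in; it is judged then, once.
The state is a dict: "time": time; "joint_positions": joint angles; "dq": joint speeds; "tau": joint torques, N m; "tool_pos": TCP position; "tcp_rot": TCP orientation; "contact_force": force on the tool from outside, world axes, zero at the start; "moment": the same for the moment, N m; "grip_width": finger opening in mm; "finger_force": force on a finger pad.
Only numpy, scipy, OpenCV 4.12 (cv2) and the standard library are available. Lean on these libraries where they do the work, as an engineer would, in place of code of your own. Each camera call takes 0.05 s, during which the arm holds its last target. There are 200 camera calls.

### The job

Draw the screwdriver out of its leaning holder in the tool rack, turn it upright with the tip down, and bring it over the screw that stands in the wooden block, ready to drive it. Finish while still holding it there: gripped, upright and still, the tip centred over the screw head and about 2 cm above it, touching neither screw nor block. Leave the chisel, the file, the block and all else on the bench where they are.

Things in the scene. Friction and masses are not known exactly. Their poses are not given: they have to be found in the camera images.
- screwdriver: Cross-head screwdriver, 210 mm, about 0.11 kg, in the rack: fluted handle 31 mm across (last 70 mm), neck 26 mm across, round shank 6 mm across. Stands handle up and loose in its holder, the handle wholly above it, leaning about 42 degrees from vertical towards the rack's front. Can be gripped with the fingers along the shaft or steeper. Origin beside the neck, off the axis: use the points.
- screwdriver_tip (a point): The end of the screwdriver's tip, on the shaft axis. Its z axis runs along the shaft from the tip to the handle (points straight up when the screwdriver is upright with the tip down).
- handle_grip (a point): Centre of the screwdriver's grip, on the tool's axis, 177 mm from the tip and 32 mm short of the butt of the handle; about 31 mm across here. Axes as screwdriver_tip.
- rack: Tool rack, fixed: wooden base board 210 x 250 x 18 mm, front (its -x) turned roughly to the robot, with three equal wooden holders side by side, 80 mm apart along its y; which tool is in which varies. Origin on the bench near the board's middle, z up. Holders are lower than 190 mm, handles end below 260 mm.
- screwdriver_holder: The screwdriver's wooden holder, fixed on the rack, 72 mm wide: two parallel 12 mm boards, 75 mm apart, with a 10 mm round bore through both, which leans 40 degrees from vertical, top towards the front. Origin on the bench under it, axes as the rack's.
- holder_mouth (a point): Centre of the mouth of the screwdriver's bore, on the upper face of the holder's upper board. Its z axis runs out of the bore along its axis, up and to the front; drawing the screwdriver 110 mm along it brings the tip to the mouth.
- chisel: Firmer chisel, 248 mm, handle 27 mm across, loose in a holder of the rack like the screwdriver's. To be left there. Origin near the foot of its handle.
- file: Half-round file, 280 mm, wooden handle 25 mm across, loose in a holder of the rack. To be left there. Origin in the middle of its length.
- wood_block: Light wooden block, 45 x 80 x 46 mm, 0.3 kg, loose on the bench to the robot's right, with a single steel screw standing in the middle of its top. Origin at the centre of its underside, z up.
- screw_head (a point): Top of the screw's head (10 mm across), 16 mm above the top of the wooden block and 62 mm above the bench, over the middle of the block. z up.
- ring_spanner: Combination ring spanner, 177 mm, lying flat on the bench, bystander.
- side_cutter: Side cutter pliers, 150 mm, lying on the bench, bystander.
- tape_measure: Tape measure, 67 x 80 x 38 mm, bystander.
- adjustable_wrench: Adjustable wrench, 212 mm, lying on the bench, bystander.
- sanding_block: Sanding block, 62 x 112 x 32 mm, bystander.
Not all that is in view belongs to the job. There is more than one size of the screwdriver; the one meant has the size given above.

How it is judged:
By the outcome, as a careful person would: the job done as asked, in the order asked, and still so for the second after the job is handed in, while the arm keeps its last pose, push and grip.
It also fails if it takes over 45 s, if anything falls off the work surface, if the arm or the gripper's body presses on something with over 40 N, if the wrist force passes 120 N, or if a joint passes its speed limit or range.

## Working session

There is one attempt and no reset: what is moved stays moved. The work goes in short steps, Python scripts to look and compute and a shell command to move; the robot and the scene stay as the last step left them, time stands still between calls to the robot, and variables do not carry over. Pictures are saved under pics/ and viewed, at most 10 in all, crops included, and the job is handed in when it is done.

```bash
mkdir -p pics; python3 - <<'E'
from plant import readout, viewer, order, bot
import cv2
for n in("scene","top"):
    im=viewer.capture(n); cv2.imwrite(f"pics/{n}0.png",im[:,:,::-1]); 
    i=viewer.camera_info(n); print(n,i)
print(readout.get_obs())
E
```

```text
scene {'fx': 480.33180566910977, 'fy': 480.33180566910977, 'cx': 260.1060451027935, 'cy': 193.64301396742403, 'D': array([-0.06833009,  0.        ,  0.        ,  0.        ,  0.        ]), 'origin': array([-476.06662774,  658.00083817,  723.8946386 ]), 'rotation': array([ 1.12924524,  0.02419872, -2.15462285])}
top {'fx': 389.6519659005626, 'fy': 389.6519659005626, 'cx': 255.4453911636923, 'cy': 184.5324688060859, 'D': array([-0.12937278,  0.        ,  0.        ,  0.        ,  0.        ]), 'origin': array([-340.2109543 ,  -11.92986958, 1235.26427344]), 'rotation': array([ 0.67367311, -0.01756713, -1.54552008])}
{'time': 0.1, 'joint_positions': array([ 1.08796727e+00,  3.42646601e-01,  1.52490739e+00,  5.98433257e-06,
        1.27538313e+00, -1.46035243e-01]), 'dq': array([ 0.00267704, -0.00192207, -0.00133068, -0.00056029,  0.0028273 ,
        0.00063319]), 'tau': array([ 2.02216492e-03, -4.32002699e+01, -2.44697696e+01,  7.19836378e-02,
        5.25152113e-02, -2.86623538e-05]), 'tool_pos': array([173.36401859, 495.27018678, 291.6226618 ]), 'tcp_rot': array([-3.14026333e+00, -2.01304811e-04,  2.80479696e+00]), 'contact_force': array([0.69796774, 0.25756073, 0.81115922]), 'moment': array([-0.06577641, -0.05938473,  0.00068127]), 'finger_force': 0.0, 'grip_width': 91.73243653183172}
```

View pics/scene0.png

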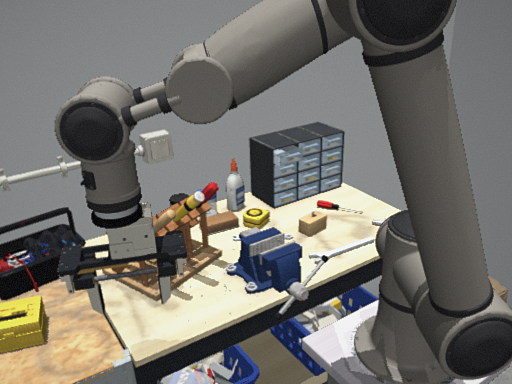

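View pics/top0.png

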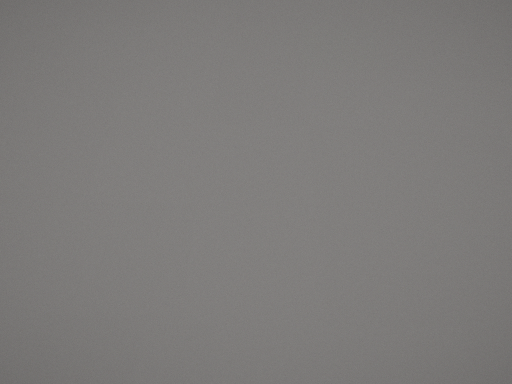

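The scene shows the rack behind the gripper at about (190,215), with red, yellow and wooden handles. The block with its screw is at (313,222), and a loose red-handled screwdriver lies on the bench at (335,206). The top picture is blank grey. I'll enlarge the rack and retry top.

```bash
python3 - <<'E'
from plant import readout, viewer, order, bot
import cv2,numpy as np
im=viewer.capture("top"); print(im.std(axis=(0,1)),im.mean(axis=(0,1)))
s=cv2.imread("pics/scene0.png")[150:310,110:390]
cv2.imwrite("pics/crop1.png",cv2.resize(s,(784,448),interpolation=cv2.INTER_CUBIC))
E
```

```text
[3.64019394 3.62148667 3.59951066] [125.1680603  123.19097392 121.75316366]
```

View pics/crop1.png

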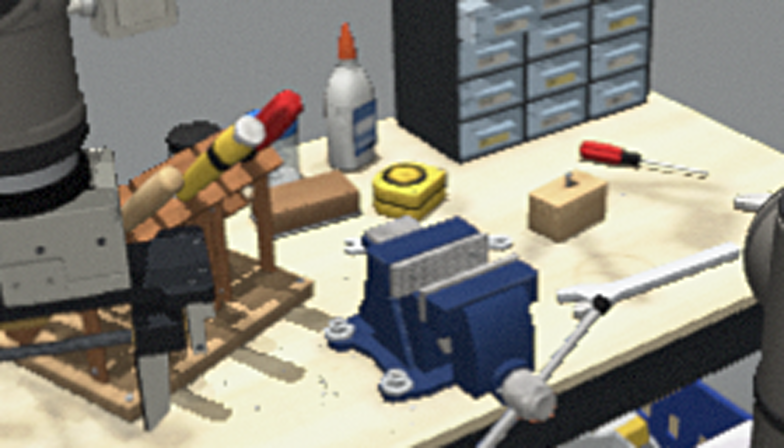

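The rack tools are: wooden handle (file) near (165,220), yellow with a steel cap (chisel) near (190,205), and red (screwdriver) near (208,190). The other red screwdriver, lying at (335,206), is the loose decoy. Next come ray positions.

```bash
cat > h.py <<'E'
from plant import readout, viewer, order, bot
import cv2,numpy as np
from scipy.spatial.transform import Rotation as Ro
def ray(n,uv):
    i=viewer.camera_info(n);K=np.array([[i['fx'],0,i['cx']],[0,i['fy'],i['cy']],[0,0,1.]])
    p=cv2.undistortPoints(np.array([[uv]],float),K,i['D'])[0,0]
    d=Ro.from_euler('xyz',i['rotation']).apply([p[0],-p[1],-1]); return i['origin'],d/np.linalg.norm(d)
def onz(n,uv,z):
    o,d=ray(n,uv); return o+d*(z-o[2])/d[2]
def px(n,P):
    i=viewer.camera_info(n);K=np.array([[i['fx'],0,i['cx']],[0,i['fy'],i['cy']],[0,0,1.]])
    q=Ro.from_euler('xyz',i['rotation']).inv().apply(np.array(P,float)-i['origin'])*[1,-1,-1]
    return cv2.projectPoints(q.reshape(-1,1,3),np.zeros(3),np.zeros(3),K,i['D'])[0][:,0]
def tri(n1,u1,n2,u2):
    o1,d1=ray(n1,u1);o2,d2=ray(n2,u2)
    s=np.linalg.lstsq(np.c_[d1,-d2],o2-o1,rcond=None)[0]
    a,b=o1+s[0]*d1,o2+s[1]*d2; return (a+b)/2,np.linalg.norm(a-b)
E
python3 - <<'E'
from h import *
np.set_printoptions(precision=1,suppress=True)
for k,uv,z in [("rackFR",(221.8,252.5),18),("rackFL",(158,297),18),("screw",(314,213.2),62),("butt",(214,185),245),("buttchis",(200,195),245),("dec",(335,206),10),("tape",(257,213),38)]: print(k,onz("scene",uv,z))
print(px("top",[[500,0,0],[500,400,100],[800,0,0]]))
E
```

```text
rackFR [526.8 142.   18. ]
rackFL [441.9 365.1  18. ]
screw [ 494.  -154.6   62. ]
butt [484.  172.6 245. ]
buttchis [453.2 226.5 245. ]
dec [ 569.1 -306.    10. ]
tape [633.4 -43.6  38. ]
[[252.2 214.3]
 [143.4 195.2]
 [254.3 156.6]]
```

The rack pose is consistent: board length 239 (given 250), yaw about 0.36. The red handle is over the outer right holder, 44 mm in from the board's edge (expected 45). The screw at (494,-155) is plausible. I'll move the arm clear of the view.

```bash
python3 -m creep '0 0 0.04 0 0 0 100; 0 0 0.04 0 0 0 100; 0 0 0.03 0 0 0 100; 0.02 -0.036 0 0 0 0 100; 0.02 -0.036 0 0 0 0 100; 0.02 -0.036 0 0 0 0 100; 0.02 -0.036 0 0 0 0 100; 0.02 -0.036 0 0 0 0 100' 
python3 -m creep '0.02 -0.036 0 0 0 0 100; 0.02 -0.036 0 0 0 0 100; 0.02 -0.036 0 0 0 0 100; 0.02 -0.036 0 0 0 0 100; 0.02 -0.036 0 0 0 0 100; 0 0 0 0 0 0 100; 0 0 0 0 0 0 100'
python3 - <<'E'
from h import *
a=viewer.capture("scene");b=viewer.capture("top");print(b.std())
print(readout.get_obs()['joint_positions'],readout.get_obs()['tool_pos'])
cv2.imwrite("pics/s2.png",a[:,:,::-1]);cv2.imwrite("pics/t2.png",b[:,:,::-1])
c=cv2.resize(a[150:320,110:310,::-1],(588,500),interpolation=cv2.INTER_CUBIC)
cv2.imwrite("pics/c2.png",c)
E
```

```text
time: 0.82
tool_pos: [273.7, 313.8, 402.1]
tcp_rot: [-3.142, 0.0, 2.806]
contact_force: [1.0, 1.1, 0.2]
grip_width: 92.0
finger_force: 0.0
time: 1.4
tool_pos: [374.2, 133.7, 401.9]
tcp_rot: [-3.141, -0.001, 2.799]
contact_force: [-0.6, 1.1, 1.1]
grip_width: 91.6
finger_force: 0.0
3.8798686320724833
[ 1.55377341e-01  2.89058695e-02  1.61526183e+00  6.33291115e-04
  1.49797078e+00 -1.07837575e+00] [373.12024994 135.93860018 402.10594237]
```

View pics/c2.png

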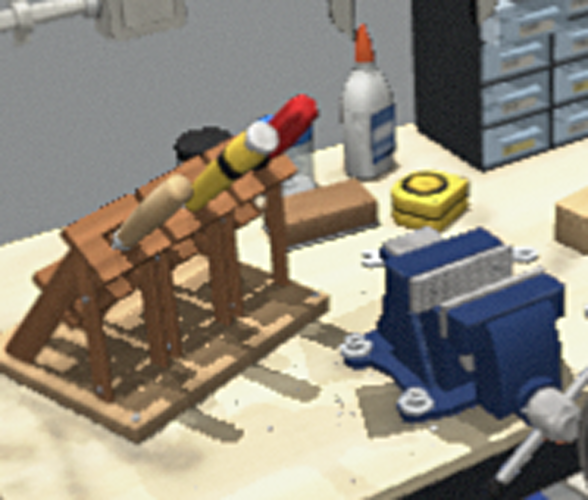

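Top stays blank even with the arm moved, so I'll treat it as useless and use the scene camera with known planes. The crop shows the red screwdriver handle at full-frame px (211,188), the rack's right holder, and board corners near (222,251) and (157,296). This tool stands in the rack with its handle up, whereas the decoy lies loose. Now a closer crop for precise pixels.

```bash
python3 - <<'E'
from h import *
a=cv2.imread("pics/s2.png")
A=cv2.resize(a[178:263,170:232],None,fx=6,fy=6,interpolation=cv2.INTER_CUBIC)
B=cv2.resize(a[255:305,105:170],None,fx=6,fy=6,interpolation=cv2.INTER_CUBIC)
o=np.zeros((510,372+390,3),np.uint8);o[:,:372]=A;o[:300,372:]=B
B2=cv2.resize(a[203:238,295:332],None,fx=6,fy=6,interpolation=cv2.INTER_CUBIC);o[300:510,372:372+222]=B2
cv2.imwrite("pics/c3.png",o)
m=cv2.inRange(cv2.cvtColor(a,cv2.COLOR_BGR2HSV),(0,170,90),(6,255,255))|cv2.inRange(cv2.cvtColor(a,cv2.COLOR_BGR2HSV),(172,170,90),(180,255,255))
m[:, :195]=0;m[:,230:]=0;m[:170]=0;m[225:]=0
n,l,s,c=cv2.connectedComponentsWithStats(m);print(s,c)
k=1+np.argmax(s[1:,4]);print(cv2.fitLine(np.argwhere(l==k)[:,::-1].astype(np.float32),2,0,.01,.01).ravel())
for y in range(178,212):
    x=np.where(l[y]==k)[0]
    if len(x):print(y,x.min(),x.max(),end=' | ')
E
```

```text
[[     0      0    512    384 196458]
 [   202    183     16     20    150]] [[255.53520345 191.50090605]
 [209.39333333 190.31333333]]
[  0.57440305  -0.81857264 209.39333    190.31334   ]
183 210 214 | 184 209 216 | 185 208 216 | 186 207 216 | 187 206 216 | 188 205 217 | 189 204 216 | 190 203 215 | 191 202 214 | 192 203 213 | 193 204 213 | 194 205 212 | 195 205 211 | 196 205 209 | 197 206 208 | 198 205 208 | 199 205 207 | 200 205 205 | 201 204 204 | 202 202 203 |
```

View pics/c3.png

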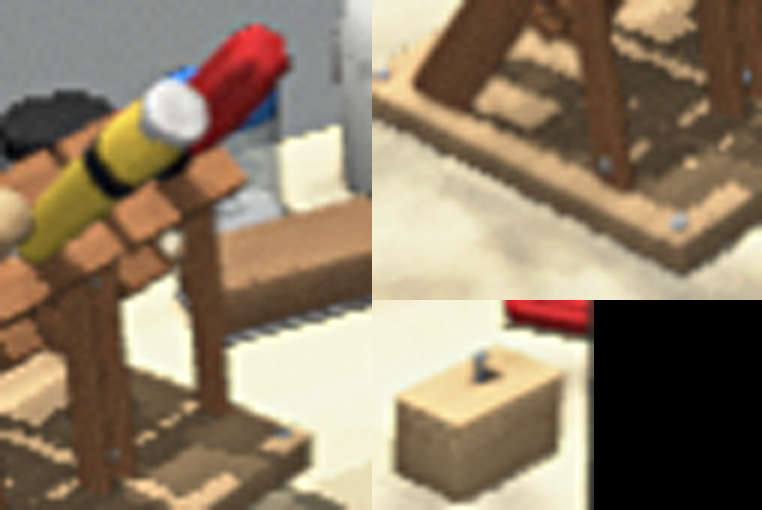

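The crop gives board corners at (221.6,250.4) and (155.9,295.9). The red handle's butt is near (214,186), partly hidden by the chisel. The screw head is at (312.8,211.3) on the block. I'll turn these into world points.

```bash
python3 - <<'E'
from h import *
np.set_printoptions(precision=1,suppress=True)
FR=onz("scene",(221.6,250.4),18);FL=onz("scene",(155.9,295.9),18)
y=(FL-FR);print(FR,FL,np.linalg.norm(y));y/=np.linalg.norm(y);x=np.array([y[1],-y[0],0]);print("yaw",np.arctan2(x[1],x[0]))
C=(FR+FL)/2  # middle of front edge
P0=C-80*y
def onplane(uv):
    o,d=ray("scene",uv);return o+d*((P0-o)@y)/(d@y)
for uv in [(206,187.5),(209,190.8),(213,193),(216.5,186.5),(212.5,183),(214.5,185)]:
    p=onplane(uv);print(uv,p,"rack x,z",(p-C)@x,p[2])
a=-x*np.sin(np.radians(42))+np.array([0,0,np.cos(np.radians(42))])
print("axis",a)
for uv in [(208.5,190.5),(211,188.5)]:
    p=onplane(uv);print(px("scene",[p+30*a,p-30*a]))
def B2(u,v):return ((u-372)/6+295-.42,(v-300)/6+203-.42)
S=onz("scene",B2(481,352),62);print("screw",S)
cs=[onz("scene",B2(*c),46) for c in[(397,402),(495,345),(565,375),(460,425)]];print(np.array(cs),np.mean(cs,0),[np.linalg.norm(cs[i]-cs[i-1]) for i in range(4)])
E
```

```text
[536.6 137.1  18. ] [448.8 367.6  18. ] 246.6673362705667
yaw 0.3638790598535734
(206, 187.5) [520.1 177.2 226.2] rack x,z -1.1287660886309951 226.24744717317225
(209, 190.8) [511.4 173.9 219.5] rack x,z -10.50172895857492 219.46548447173336
(213, 193) [499.2 169.3 216.7] rack x,z -23.483623426363295 216.6820868252001
(216.5, 186.5) [486.9 164.6 237.7] rack x,z -36.67220608165862 237.73376364593162
(212.5, 183) [498.5 169.  244.2] rack x,z -24.24482512479804 244.17733726138493
(214.5, 185) [492.7 166.8 240.3] rack x,z -30.41090272988615 240.25972862940972
axis [-0.6 -0.2  0.7]
[[214.  184.2]
 [203.2 196.6]]
[[216.6 182.1]
 [205.6 194.7]]
screw [ 505.9 -159.5   62. ]
[[ 512.5 -112.3   46. ]
 [ 531.5 -190.    46. ]
 [ 485.5 -197.4   46. ]
 [ 476.  -122.6   46. ]] [ 501.4 -155.6   46. ] [np.float64(37.94176012934131), np.float64(79.95368941613258), np.float64(46.556165549953256), np.float64(75.32335370869602)]
```

```bash
python3 - <<'E'
from h import *
np.set_printoptions(precision=1,suppress=True)
FR=onz("scene",(221.6,250.4),18);FL=onz("scene",(155.9,295.9),18)
y=(FL-FR);y/=np.linalg.norm(y);x=np.array([y[1],-y[0],0]);C=(FR+FL)/2
def onp(uv,k):
    P0=C+k*y;o,d=ray("scene",uv);p=o+d*((P0-o)@y)/(d@y);return p,(p-C)@x
print("butt",onp((212.9,186.2),-80));print("grip",onp((207.1,192.8),-80));print("foot",onp((200,200.5),-80))
for u,v in[(175,110),(205,110),(145,110),(175,80)]: print("chisel",onp((u/6+169.6,v/6+177.6),0))
print("file",onp((174,215),80))
E
```

```text
butt (array([498. , 168.8, 235.6]), np.float64(-24.805232499015645))
grip (array([517.9, 176.4, 212.1]), np.float64(-3.4683039997885587))
foot (array([543.2, 186. , 183.3]), np.float64(23.630584771479512))
chisel (array([444.3, 233.9, 248.1]), np.float64(-51.767787184408746))
chisel (array([429.5, 228.3, 252.3]), np.float64(-67.65987599277447))
chisel (array([459.5, 239.7, 243.9]), np.float64(-35.56687632304377))
chisel (array([443. , 233.5, 261.3]), np.float64(-53.15880400280394))
file (array([418.4, 309.7, 232.9]), np.float64(-49.0155582548509))
```

Neighbour geometry decides the grasp. The chisel butt reaches about z=258 on the next holder, 80 mm away. So I'll grasp with the tool vertical, closing along the rack's y (yaw +0.70). TCP goes to about z=268, pads round the handle at (510,174,221), with the opening reduced to about 60 mm.

```bash
python3 -m creep '0.02 0.006 0 0 0 0.117 65; 0.02 0.006 0 0 0 0.117 65; 0.02 0.006 0 0 0 0.117 65; 0.02 0.006 0 0 0 0.117 65; 0.02 0.006 0 0 0 0.117 65; 0.02 0.005 0 0 0 0.115 65; 0.017 0.004 0 0 0 0 65; 0 0 -0.032 0 0 0 65' 
python3 -m creep '0 0 -0.02 0 0 0 65; 0 0 -0.01 0 0 0 65; 0 0 0 0 0 0 65; 0 0 0 0 0 0 65'
python3 - <<'E'
from h import *
np.set_printoptions(precision=3,suppress=True)
a=viewer.capture("scene");o=readout.get_obs()
print(o['joint_positions'],o['tool_pos'],o['tcp_rot'],o['grip_width'])
cv2.imwrite("pics/s4.png",a[:,:,::-1])
cv2.imwrite("pics/c4.png",cv2.resize(a[110:240,140:340,::-1],None,fx=4,fy=4,interpolation=cv2.INTER_CUBIC))
R=Ro.from_euler('xyz',o['tcp_rot']);T=o['tool_pos']
print(px("scene",[T+R.apply(v) for v in([0,0,0],[0,0,66],[0,40,66],[0,-40,66],[0,-95,0],[0,95,0])]))
s=viewer.camera_info
for uv in[(275,204),(343,180)]:print("cab",onz("scene",uv,0))
for z in(150,200,250,300):print(px("scene",[onz("scene",(275,204),0)+[0,0,z]]))
E
```

```text
time: 2.17
tool_pos: [513.8, 177.9, 374.6]
tcp_rot: [-3.14, 0.012, -2.774]
contact_force: [-0.0, -0.1, -0.2]
grip_width: 59.6
finger_force: 0.0
time: 2.5
tool_pos: [510.0, 175.8, 340.8]
tcp_rot: [3.141, 0.0, -2.776]
contact_force: [0.2, -1.1, 0.8]
grip_width: 59.6
finger_force: 0.0
[ 0.189  0.335  1.396  0.     1.408 -1.746] [510.434 175.553 341.615] [-3.141  0.002 -2.777] 59.79523739059979
[[205.05  144.915]
 [206.948 170.349]
 [195.883 175.783]
 [217.489 165.177]
 [229.95  134.201]
 [177.019 157.014]]
cab [ 713.85  -167.266    0.   ]
cab [ 727.595 -486.169    0.   ]
[[274.489 162.526]]
[[274.305 147.947]]
[[274.115 132.973]]
[[273.918 117.596]]
```

View pics/c4.png

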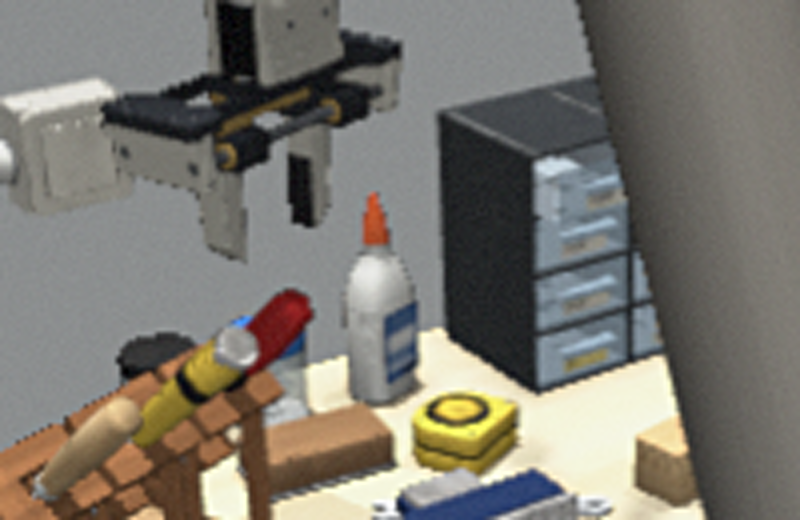

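The fingers straddle the lane above the red handle; the measured fingertip midpoint (207.5,170) matches the projection (206.9,170.3). Descending.

```bash
python3 -m creep '0 -0.002 -0.02 0 0 0 65; 0 0 -0.02 0 0 0 65; 0 0 -0.012 0 0 0 65; 0 0 -0.01 0 0 0 65; 0 0 -0.01 0 0 0 65; 0 0 0 0 0 0 65; 0 0 0 0 0 0 65' 
python3 - <<'E'
from h import *
np.set_printoptions(precision=3,suppress=True)
a=viewer.capture("scene");o=readout.get_obs()
print(o['tool_pos'],o['contact_force'])
cv2.imwrite("pics/s5.png",a[:,:,::-1])
cv2.imwrite("pics/c5.png",cv2.resize(a[125:225,150:250,::-1],None,fx=6,fy=6,interpolation=cv2.INTER_CUBIC))
E
```

```text
time: 3.13
tool_pos: [510.7, 172.6, 268.7]
tcp_rot: [3.142, 0.001, -2.778]
contact_force: [-0.9, 0.3, 0.5]
grip_width: 59.4
finger_force: 0.0
[510.864 172.66  269.128] [ 0.412 -0.647 -0.585]
```

View pics/c5.png

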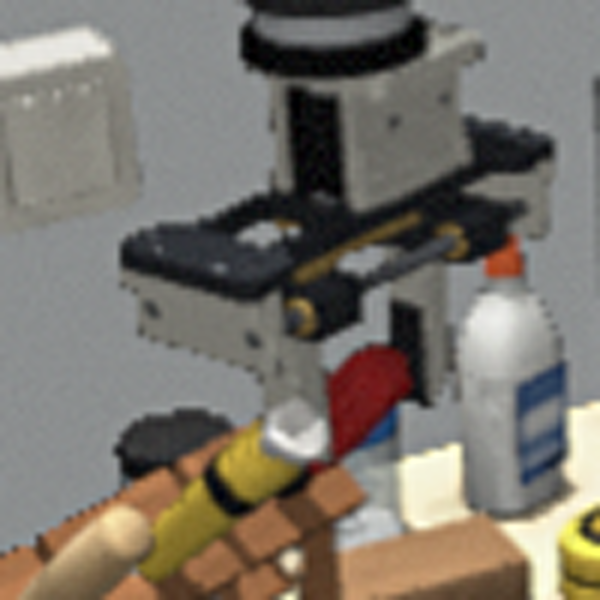

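The red handle sits between the fingers, with its butt at full-frame (215,185). The left finger is between chisel and screwdriver, and there is no contact. Closing.

```bash
python3 -m creep '0 0 0 0 0 0 40; 0 0 0 0 0 0 20; 0 0 0 0 0 0 0; 0 0 0 0 0 0 0; 0 0 0 0 0 0 0; 0 0 0 0 0 0 0' ; python3 -m creep '-0.006 -0.002 0.007 0 0 0 0; -0.006 -0.002 0.007 0 0 0 0;  0 0 0 0 0 0 0;0 0 0 0 0 0 0'
```

```text
time: 3.68
tool_pos: [510.6, 172.5, 268.3]
tcp_rot: [3.142, 0.0, -2.778]
contact_force: [0.5, 0.0, 0.2]
grip_width: 30.4
finger_force: 30.0
time: 4.02
tool_pos: [498.0, 168.4, 283.1]
tcp_rot: [-3.141, 0.001, -2.778]
contact_force: [-0.6, -0.1, -0.0]
grip_width: 29.7
finger_force: 30.0
```

Gripped at 30 mm, which fits the 31 mm handle, and no side load. Drawing along the 40° bore.

```bash
python3 -m creep '-0.009 -0.0034 0.0115 0 0 0 0; -0.012 -0.0046 0.0153 0 0 0 0; -0.012 -0.0046 0.0153 0 0 0 0; -0.012 -0.0046 0.0153 0 0 0 0; -0.012 -0.0046 0.0153 0 0 0 0;  0 0 0 0 0 0 0'; python3 -m creep '-0.012 -0.0046 0.0153 0 0 0 0; -0.012 -0.0046 0.0153 0 0 0 0; -0.006 -0.002 0.0075 0 0 0 0; 0 0 0.02 0 0 0 0; 0 0 0.02 0 0 0 0; 0 0 0 0 0 0 0;  0 0 0 0 0 0 0'
python3 - <<'E'
from h import *
a=viewer.capture("scene");o=readout.get_obs()
print(o['tool_pos'],o['contact_force'],o['joint_positions'])
cv2.imwrite("pics/s6.png",a[:,:,::-1])
cv2.imwrite("pics/c6.png",cv2.resize(a[90:260,120:320,::-1],None,fx=3.5,fy=3.5,interpolation=cv2.INTER_CUBIC))
E
```

```text
time: 4.52
tool_pos: [440.5, 146.4, 357.8]
tcp_rot: [-3.141, 0.004, -2.778]
contact_force: [0.9, -0.1, -0.7]
grip_width: 29.7
finger_force: 30.0
time: 5.1
tool_pos: [411.9, 135.6, 432.7]
tcp_rot: [-3.142, 0.001, -2.778]
contact_force: [0.3, 0.5, -2.0]
grip_width: 29.7
finger_force: 30.0
[411.6077114  135.6334716  431.81404239] [-0.31024697  0.49166012 -0.99590689] [ 1.40989817e-01  9.26665445e-02  1.46768667e+00  1.86920357e-04
  1.58251611e+00 -1.79305446e+00]
```

View pics/c6.png

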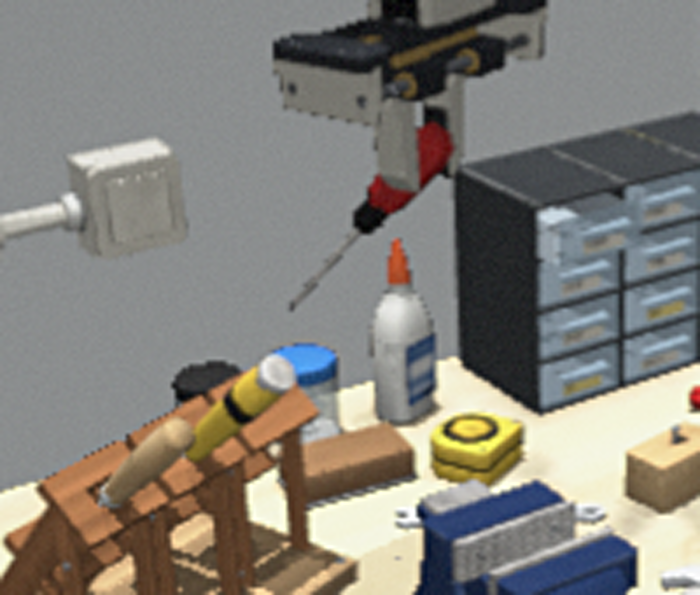

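The screwdriver is out: tip at about (203.3,177.2), neck at (225.5,151.5), and the chisel and file are undisturbed. Next I'll find the tip and axis in the tool's mid-plane.

```bash
python3 - <<'E'
from h import *
np.set_printoptions(precision=3,suppress=True)
o=readout.get_obs();R=Ro.from_euler('xyz',o['tcp_rot']);T=o['tool_pos'];n=R.apply([0,1,0])
a=cv2.imread("pics/s6.png").astype(int)
# shank: darker than wall, between tip and neck
pts=[]
for v in range(157,178):
    row=a[v].sum(1)
    u0=203.3+(177-v)*(219.5-203.3)/(177-158.)
    w=np.arange(int(u0)-5,int(u0)+7);bg=np.median(a[v,w].sum(1));d=np.abs(row[w]-bg);d[d<25]=0
    pts.append((v,round((w*d).sum()/max(d.sum(),1),1),int(d.max())))
print(pts)
def onp(uv):
    c,d=ray("scene",uv);p=c+d*((T-c)@n)/(d@n);return R.inv().apply(p-T)
P=np.array([(u,v) for v,u,m in pts if m>40]);l=cv2.fitLine(P.astype(np.float32),cv2.DIST_HUBER,0,.01,.01).ravel();print(l)
tip=onp((203.3,177.2))
nk=onp((225.5-.4,151.5-.4));print("tip",tip,"neck",nk)
for v in(175,168,160):print(v,onp((l[2]+(v-l[3])*l[0]/l[1],v)))
q0=onp((l[2]+(176-l[3])*l[0]/l[1],176));q1=onp((l[2]+(160-l[3])*l[0]/l[1],160));dd=q1-q0
print("angle from tool -z deg",np.degrees(np.arctan2(dd[0],-dd[2])),np.linalg.norm(tip-[0,0,47]))
print(R.apply([1,0,0]),n)
E
```

```text
[(157, np.float64(220.6), 67), (158, np.float64(220.2), 99), (159, np.float64(219.7), 106), (160, np.float64(218.5), 75), (161, np.float64(217.5), 66), (162, np.float64(216.2), 73), (163, np.float64(215.9), 133), (164, np.float64(214.6), 122), (165, np.float64(214.3), 124), (166, np.float64(213.3), 106), (167, np.float64(212.2), 78), (168, np.float64(211.4), 71), (169, np.float64(209.7), 76), (170, np.float64(208.7), 83), (171, np.float64(208.3), 147), (172, np.float64(208.2), 135), (173, np.float64(207.1), 116), (174, np.float64(206.1), 111), (175, np.float64(205.1), 88), (176, np.float64(203.6), 140), (177, np.float64(203.1), 203)]
[  0.666  -0.746 212.    167.2  ]
tip [-123.056   -0.     178.876] neck [-46.496   0.     94.859]
175 [-116.524   -0.     171.426]
168 [-93.891   0.    147.76 ]
160 [-69.052   0.    121.774]
angle from tool -z deg 43.71568457233523 180.37190631583786
[-0.935 -0.355  0.001] [-0.355  0.935  0.   ]
```

Tip offset in the tool frame is about (-123..-129, 0, 179..185), so the shaft is 43° off the tool axis. I'll turn +43° about (-0.355, 0.935, 0), then travel with yaw -0.63 to above the screw.

```bash
python3 -m creep '0 0 0 -0.038 0.1 0 0; 0 0 0 -0.038 0.1 0 0; 0 0 0 -0.038 0.1 0 0; 0 0 0 -0.038 0.1 0 0; 0 0 0 -0.038 0.1 0 0; 0 0 0 -0.038 0.1 0 0; 0 0 0 -0.038 0.1 0 0; 0 0 0 0 0 0 0'
python3 -m creep '0.0136 -0.0335 0 0 0 -0.07 0; 0.0136 -0.0335 0 0 0 -0.07 0; 0.0136 -0.0335 0 0 0 -0.07 0; 0.0136 -0.0335 0 0 0 -0.07 0; 0.0136 -0.0335 0 0 0 -0.07 0; 0.0136 -0.0335 0 0 0 -0.07 0; 0.0136 -0.0335 0 0 0 -0.07 0; 0.0136 -0.0335 0 0 0 -0.07 0'
python3 -m creep '0.0136 -0.0335 0 0 0 -0.07 0; 0 0 -0.03 0 0 0 0; 0 0 -0.03 0 0 0 0; 0 0 -0.02 0 0 0 0; 0 0 -0.01 0 0 0 0; 0 0 0 0 0 0 0; 0 0 0 0 0 0 0; 0 0 0 0 0 0 0'
python3 - <<'E'
from h import *
np.set_printoptions(precision=3,suppress=True)
a=viewer.capture("scene");o=readout.get_obs()
print(o['tool_pos'],o['tcp_rot'],o['joint_positions'])
cv2.imwrite("pics/s7.png",a[:,:,::-1])
R=Ro.from_euler('xyz',o['tcp_rot']);T=o['tool_pos']
print(T+R.apply([-129,0,185]),px("scene",[T+R.apply([-129,0,185]),T+R.apply([0,0,47])]))
cv2.imwrite("pics/c7.png",cv2.resize(a[115:245,250:380,::-1],None,fx=4.5,fy=4.5,interpolation=cv2.INTER_CUBIC))
E
```

```text
time: 5.82
tool_pos: [412.7, 135.8, 428.7]
tcp_rot: [3.139, -0.761, -2.776]
contact_force: [1.0, 0.5, -1.5]
grip_width: 29.8
finger_force: 30.0
time: 6.48
tool_pos: [520.6, -134.3, 432.5]
tcp_rot: [3.141, -0.746, 2.942]
contact_force: [1.0, 0.8, -0.9]
grip_width: 29.6
finger_force: 30.0
time: 7.15
tool_pos: [534.1, -165.8, 344.7]
tcp_rot: [-3.141, -0.745, 2.875]
contact_force: [-0.3, -0.8, -0.6]
grip_width: 29.6
finger_force: 30.0
[ 534.117 -165.823  344.743] [-3.141 -0.745  2.875] [-0.398  0.76   0.845 -0.117  2.274 -1.743]
[ 504.554 -157.836  121.296] [[313.053 193.558]
 [314.724 131.758]]
```

View pics/c7.png

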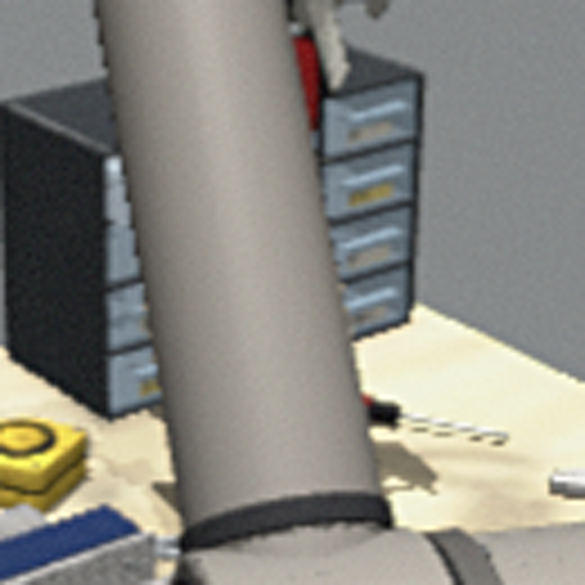

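The arm's upper link hides the screwdriver, covering x 287–332 at row 200 while the tip should be near (313,194). I'll turn the hand about the screwdriver's own axis so the link moves left and the view opens.

```bash
python3 -m creep '0.0007 0.0034 0 0 0 0.1125 0; 0.0003 0.0034 0 0 0 0.1125 0; 0 0.0034 0 0 0 0.1125 0; -0.0004 0.0034 0 0 0 0.1125 0; -0.0008 0.0034 0 0 0 0.1125 0; -0.0012 0.0032 0 0 0 0.1125 0; -0.0016 0.0031 0 0 0 0.1125 0; -0.0019 0.0029 0 0 0 0.1125 0'
python3 -m creep '0 0 0 0 0 0 0; 0 0 0 0 0 0 0; 0 0 0 0 0 0 0'
python3 - <<'E'
from h import *
np.set_printoptions(precision=3,suppress=True)
a=viewer.capture("scene");o=readout.get_obs()
print(o['tool_pos'],o['tcp_rot'],o['joint_positions'],viewer.capture("top").std())
cv2.imwrite("pics/s8.png",a[:,:,::-1])
R=Ro.from_euler('xyz',o['tcp_rot']);T=o['tool_pos']
print(T+R.apply([-129,0,185]),px("scene",[T+R.apply([-129,0,185]),T+R.apply([0,0,47])]))
cv2.imwrite("pics/c8.png",cv2.resize(a[125:245,255:375,::-1],None,fx=5,fy=5,interpolation=cv2.INTER_CUBIC))
E
```

```text
time: 7.87
tool_pos: [529.4, -139.2, 344.3]
tcp_rot: [-3.14, -0.747, -2.504]
contact_force: [0.7, 0.1, -1.1]
grip_width: 29.7
finger_force: 30.0
time: 8.12
tool_pos: [529.2, -139.9, 343.8]
tcp_rot: [-3.14, -0.747, -2.513]
contact_force: [-0.4, -0.3, -0.8]
grip_width: 29.9
finger_force: 30.0
[ 529.181 -140.3    343.434] [-3.14  -0.748 -2.513] [-0.173  0.626  1.099 -0.551  1.932 -2.433] 3.881462149097367
[ 504.045 -158.862  120.074] [[313.427 193.907]
 [315.196 132.065]]
```

View pics/c8.png

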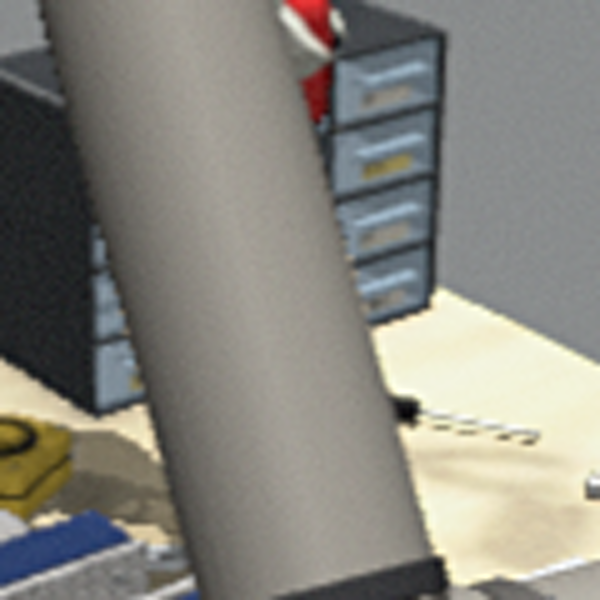

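The tip is still hidden, and the picture budget is used up. From here I'll work with numbers only. I'll carry the screwdriver, in this same orientation, to a clear part of the view, measure tip and axis by image differencing against a clean frame, then return.

```bash
python3 -m creep '0 0 0.04 0 0 0 0; 0 0 0.04 0 0 0 0; -0.014 0.034 0.01 0 0 0 0; -0.014 0.034 0.01 0 0 0 0; -0.014 0.034 0.01 0 0 0 0; -0.014 0.034 0 0 0 0 0; -0.014 0.034 0 0 0 0 0; -0.014 0.034 0 0 0 0 0'
python3 -m creep '-0.014 0.034 0 0 0 0 0; -0.014 0.034 0 0 0 0 0; 0 0 0 0 0 0 0; 0 0 0 0 0 0 0; 0 0 0 0 0 0 0;0 0 0 0 0 0 0'
cat > meas.py <<'E'
from h import *
import sys
np.set_printoptions(precision=2,suppress=True)
a=viewer.capture("scene");cv2.imwrite(f"pics/{sys.argv[1]}.png",a[:,:,::-1]);ref=cv2.imread(f"pics/{sys.argv[2]}.png")[:,:,::-1].astype(int)
o=readout.get_obs();R=Ro.from_euler('xyz',o['tcp_rot']);T=o['tool_pos'];n=R.apply([0,1,0])
print(T,o['tcp_rot'])
d=np.abs(a.astype(int)-ref).max(2)
tp,gp=px("scene",[T+R.apply([-129,0,185]),T+R.apply([0,0,47])]);print("pred tip,grip",tp,gp)
pts=[]
for v in range(int(gp[1])+5,int(tp[1])+8):
    u0=tp[0]+(gp[0]-tp[0])*(tp[1]-v)/(tp[1]-gp[1]);w=np.arange(int(u0)-14,int(u0)+15);e=d[v,w];m=e>45
    k=w[m]; print(v,k.min() if m.any() else 0,k.max() if m.any() else 0,m.sum(),end=' | ')
    if m.any() and m.sum()<=5 and k.max()-k.min()<=5: pts.append((((e*w)[m]).sum()/e[m].sum(),v))
print()
P=np.array(pts,np.float32);np.save("P.npy",P)
l=cv2.fitLine(P,cv2.DIST_HUBER,0,.01,.01).ravel()
U=lambda v:(l[2]+(v-l[3])*l[0]/l[1],v)
def onp(uv):
    c,dd=ray("scene",uv);return c+dd*((T-c)@n)/(dd@n)
vt=P[:,1].max()+.3;A,B=onp(U(vt)),onp(U(P[:,1].min()))
s=(B-A)/np.linalg.norm(B-A);print("px",U(vt),"tip",A,"tool",R.inv().apply(A-T),"axis",s,"tilt in plane deg",np.degrees(np.arctan2(s@R.apply([1,0,0])*0+s[:2]@np.array([-n[1],n[0]])*-1,s[2])))
print("grip-tip",T+R.apply([0,0,47])-A)
E
python3 meas.py s9 s2
```

```text
time: 8.88
tool_pos: [444.5, 65.1, 453.2]
tcp_rot: [-3.141, -0.749, -2.512]
contact_force: [1.0, 0.9, -0.9]
grip_width: 29.6
finger_force: 30.0
time: 9.38
tool_pos: [417.7, 131.2, 452.9]
tcp_rot: [-3.141, -0.749, -2.511]
contact_force: [0.6, -0.5, -0.9]
grip_width: 30.1
finger_force: 30.0
[417.62 131.13 452.88] [-3.14 -0.75 -2.51]
pred tip,grip [255.25 197.54] [253.02 120.43]
125 251 266 8 | 126 250 267 9 | 127 243 267 12 | 128 239 267 21 | 129 239 259 21 | 130 239 260 19 | 131 239 261 17 | 132 248 260 13 | 133 248 260 13 | 134 248 260 13 | 135 248 259 12 | 136 248 259 12 | 137 248 259 11 | 138 248 259 10 | 139 250 259 10 | 140 250 259 10 | 141 249 258 7 | 142 252 258 3 | 143 0 0 0 | 144 0 0 0 | 145 0 0 0 | 146 0 0 0 | 147 0 0 0 | 148 0 0 0 | 149 0 0 0 | 150 0 0 0 | 151 0 0 0 | 152 0 0 0 | 153 0 0 0 | 154 0 0 0 | 155 253 255 3 | 156 253 255 3 | 157 253 255 3 | 158 253 255 3 | 159 254 255 2 | 160 254 255 2 | 161 254 255 2 | 162 254 256 3 | 163 254 256 3 | 164 254 256 3 | 165 254 256 3 | 166 254 256 3 | 167 254 256 3 | 168 254 256 3 | 169 254 256 3 | 170 254 256 3 | 171 254 256 3 | 172 254 256 3 | 173 254 256 3 | 174 254 256 3 | 175 254 256 3 | 176 254 256 3 | 177 254 256 3 | 178 254 256 3 | 179 254 256 3 | 180 254 256 3 | 181 254 256 3 | 182 254 256 3 | 183 254 256 3 | 184 255 256 2 | 185 254 256 3 | 186 254 256 3 | 187 254 256 3 | 188 255 256 2 | 189 255 257 3 | 190 254 257 4 | 191 254 257 4 | 192 254 257 4 | 193 254 257 4 | 194 254 257 4 | 195 256 257 2 | 196 0 0 0 | 197 0 0 0 | 198 0 0 0 | 199 0 0 0 | 200 0 0 0 | 201 0 0 0 | 202 0 0 0 | 203 0 0 0 | 204 0 0 0 | 
px (np.float32(255.64616), np.float32(195.3)) tip [391.23 111.82 235.61] tool [-124.02    0.    181.38] axis [-0. -0.  1.] tilt in plane deg -0.13225909333139674
grip-tip [  0.54   0.43 182.86]
```

In the clear view the shaft is upright within about 0.2°, and the tip is at TCP + (-26.4,-19.3,-218). Now I'll refine the screw head numerically on the unobstructed frames.

```bash
python3 - <<'E'
from h import *
np.set_printoptions(precision=1,suppress=True,linewidth=200)
im=np.mean([cv2.imread(f"pics/{k}.png").astype(float) for k in("s2","s4","s6","s9","scene0")],0) if 0 else np.median([cv2.imread(f"pics/{k}.png").astype(float) for k in("s2","s6","s9")],0)
p=im[206:222,306:322];print("R-B cols306..321");print((p[:,:,2]-p[:,:,0]).astype(int));print("V");print(p.max(2).astype(int))
# block top face mask
r=im[203:240,295:335];v=r.max(2);rb=r[:,:,2]-r[:,:,0]
m=((v>195)&(rb>45)).astype(np.uint8)
n,l,s,c=cv2.connectedComponentsWithStats(m,connectivity=4)
for i in range(1,n):
    if s[i,4]>30: print(s[i],c[i]+[295,203])
for z,q in[(62,[494,-155]),(62,[503,-157.5]),(46,[503,-157.5])]:print(z,q,px("scene",[q+[z]]))
E
```

```text
R-B cols306..321
[[ 28  26  26  26  26  26  25  25  24  26  47  43  38  63  72  71]
 [ 29  26  25  26  24  25  24  23  23  28  49  33  23  24  24  26]
 [ 27  25  25  24  23  22  21  21  21  20  23  31  41  41  40  43]
 [ 26  25  23  24  21  21  21  19  19  18  17  17  17  17  19  20]
 [ 24  23  22  21  22  20  19  18  27  49  42  20  13  15  16  19]
 [ 22  22  22  22  19  16  17  26  64  81  78  73  64  49  30  23]
 [ 22  20  17  17  28  44  -3  -3  60  89  90  92  91  88  73  55]
 [ 18  17  26  51  73  77  26  32  84  96  92  92  90  90  90  84]
 [ 23  51  70  81  86  88  31  14  53  77  92  87  85  86  85  84]
 [ 68  77  82  83  87  85  22 -10  13  32  65  84  83  82  83  81]
 [ 80  83  82  85  88  78  30  22  54  75  85  83  80  79  81  85]
 [ 79  78  81  84  87  88  88  88  88  85  83  83  83  87  88  89]
 [ 80  82  82  83  81  83  83  80  82  82  84  84  87  91  82  63]
 [ 81  82  84  80  78  76  80  82  85  84  89  93  82  60  53  46]
 [ 81  79  76  77  77  78  83  85  87  90  83  62  56  45  46  48]
 [ 77  76  75  75  79  81  86  90  87  67  56  49  48  44  45  42]]
V
[[244 24
[... 497 characters left out ...]
8 240 237 230 231 232 233 235]
 [244 242 241 240 243 223 129 102 148 194 227 237 239 235 237 238]
 [242 240 240 240 241 213 114  74  66 101 175 231 240 241 241 242]
 [241 240 239 238 236 198 122  98 147 192 225 242 242 243 243 244]
 [242 241 240 240 236 230 230 238 247 247 244 243 242 244 247 239]
 [242 240 240 241 241 242 245 247 246 245 245 245 246 238 204 163]
 [242 242 242 243 243 244 245 244 243 246 247 238 203 156 140 128]
 [244 244 244 244 244 244 245 246 248 240 204 163 145 131 129 126]
 [248 247 245 244 246 247 249 242 210 168 145 134 130 123 121 116]]
[  4   7  26  14 176] [312.  216.9]
62 [494, -155] [[314.1 213.2]]
62 [503, -157.5] [[312.8 211.8]]
46 [503, -157.5] [[312.7 216.6]]
```

The head top disc is at (312.65,211.8), which gives the screw at about (503,-157,62). This agrees within 2 mm with the block-top centre of (501.4,-155.6). Target TCP is (529,-137.7,300).

```bash
python3 -m creep '0.014 -0.0336 0 0 0 0 0; 0.014 -0.0336 0 0 0 0 0; 0.014 -0.0336 0 0 0 0 0; 0.014 -0.0336 0 0 0 0 0; 0.014 -0.0336 0 0 0 0 0; 0.014 -0.0336 0 0 0 0 0; 0.014 -0.0336 0 0 0 0 0; 0.0134 -0.0336 0 0 0 0 0'
python3 -m creep '0 0 -0.03 0 0 0 0; 0 0 -0.03 0 0 0 0; 0 0 -0.03 0 0 0 0; 0 0 -0.022 0 0 0 0; 0 0 -0.015 0 0 0 0; 0 0 0 0 0 0 0; 0 0 0 0 0 0 0; 0 0 0 0 0 0 0'
python3 - <<'E'
from h import *
np.set_printoptions(precision=3,suppress=True)
a=viewer.capture("scene");o=readout.get_obs();cv2.imwrite("pics/s10.png",a[:,:,::-1])
R=Ro.from_euler('xyz',o['tcp_rot']);T=o['tool_pos']
print(T,o['tcp_rot'],T+R.apply([-124,0,182.2]),px("scene",[T+R.apply([-124,0,182.2])]))
# how far the arm occludes: profile of difference with clean frame at rows
d=np.abs(a[:,:,::-1].astype(int)-cv2.imread("pics/s9.png").astype(int)).max(2)>30
for v in(150,170,190,205,212,218):
    u=np.where(d[v,230:400])[0]+230;print(v,u.min(),u.max())
E
```

```text
time: 10.1
tool_pos: [528.5, -139.7, 452.9]
tcp_rot: [3.141, -0.749, -2.511]
contact_force: [1.2, -0.3, -0.2]
grip_width: 29.5
finger_force: 30.0
time: 10.77
tool_pos: [528.6, -137.3, 327.2]
tcp_rot: [-3.14, -0.748, -2.511]
contact_force: [0.0, 0.3, -0.3]
grip_width: 29.5
finger_force: 30.0
[ 528.648 -137.138  327.477] [-3.139 -0.747 -2.511] [ 502.382 -156.892  109.549] [[313.18  197.522]]
150 269 335
170 254 346
190 254 354
205 245 359
212 233 361
218 238 363
```

The pose matches: tip predicted at (502.4,-156.9,109.5). Lowering the last 27 mm and letting it settle.

```bash
python3 -m creep '0 0 -0.01 0 0 0 0; 0 0 -0.01 0 0 0 0; 0 0 -0.0075 0 0 0 0; 0 0 0 0 0 0 0; 0 0 0 0 0 0 0; 0 0 0 0 0 0 0; 0 0 0 0 0 0 0; 0 0 0 0 0 0 0'
python3 - <<'E'
from h import *
np.set_printoptions(precision=3,suppress=True)
o=readout.get_obs();R=Ro.from_euler('xyz',o['tcp_rot']);T=o['tool_pos']
print(T,T+R.apply([-124,0,182.2]),np.abs(o['dq']).max(),o['contact_force'],R.apply([-124,0,135.2])/183)
# bystanders: changes outside arm
a=viewer.capture("scene").astype(int);b=cv2.imread("pics/s2.png")[:,:,::-1].astype(int)
print("chisel/file region diff",(np.abs(a-b).max(2)[195:300,105:200]>40).sum())
E
```

```text
time: 11.48
tool_pos: [528.5, -136.6, 298.9]
tcp_rot: [-3.141, -0.748, -2.509]
contact_force: [-0.2, 0.1, -0.4]
grip_width: 30.1
finger_force: 30.0
[ 528.487 -136.583  298.907] [ 501.861 -156.262   81.016] 0.0019631455971336298 [-0.184  0.051 -0.413] [-0.005 -0.004 -1.002]
chisel/file region diff 32
```

```bash
python3 -m creep '0.0007 -0.0005 0.001 0 0 0 0; 0 0 0 0 0 0 0; 0 0 0 0 0 0 0; 0 0 0 0 0 0 0; 0 0 0 0 0 0 0; 0 0 0 0 0 0 0' && python3 -c "
from plant import order; print(order.close_job())"
```

```text
time: 12.03
tool_pos: [529.1, -137.1, 299.5]
tcp_rot: [3.141, -0.749, -2.508]
contact_force: [0.2, 0.5, -1.3]
grip_width: 29.9
finger_force: 30.0
the job is handed in; nothing more can be done
None
```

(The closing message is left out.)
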